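Roll the sharp-rimmed empty tin onto the draining mat

TASK

The rinsed empty pet-food tin is lying on its side on the counter and its cut rim is sharp, so do not pick it up: push on the top of it with your fingertips and roll it across to the ribbed draining mat. Stop it so that the whole tin lies over the mat, no part of it sticking out past an edge, and take your hand away with the tin at rest. Leave everything else where it is.

Things in the scene. Friction and masses are not known exactly. Their poses are not given: they have to be found in the camera images.
- tin: Empty open tin of bare aluminium on its side, 118 mm long, about 110 g. It rolls on its two end seams, 99 mm in diameter, 4 mm wide; the wall between is 97 mm. Origin at its centre (on the axis, half-way along, 49.5 mm above the counter at the start). Its x runs along the tin from the closed base to the open mouth and lies within 4.5 degrees of the mat's x; y and z turn as it rolls (z up at the start).
- tin_center (a point): Centre of the empty tin, on its axis half-way along. It rolls straight, at right angles to its axis, without slipping; a slow roll (under 50 mm/s) comes to rest within a few centimetres. Fingertips grip its top without slipping when pressed on lightly (5 to 15 N). It may not be lifted, tipped up, or touched low on its side.
- tin_mouth (a point): Centre of the tin's open end, on its axis, 59 mm from its centre.
- tin_base (a point): Centre of the tin's closed end, on its axis, 59 mm from its centre.
- mat: Grey silicone draining mat, fixed, 240 mm (its x) by 160 mm (its y), 2 mm thick, with eight round ribs along x, 20 mm apart (y = -70 .. +70 mm), tops 3.5 mm above the counter: the tin climbs these and settles between two after rocking a moment; let go half-way up the edge, it rolls back off. Origin at the centre of its underside, z up. The tin starts 220 to 280 mm off along y, on either side, and rolled straight comes onto the mat.
- spoon: Steel dessert spoon, 170 mm long, 14 mm high, lying near one end of the tin. Origin near its middle on the counter, x towards the bowl. Leave alone.
- lid: Flat round silicone lid in mustard, 106 mm across, 13 mm high, with a small tab, lying near the other end of the tin. Origin at the centre of its underside. Leave alone.
- feeder: White ceramic raised feeder: a bowl 176 mm across on a flared foot, 135 mm high. Origin at the centre of its underside. Leave alone.
- full_tin: Small sealed tin standing upright, 65 mm across, 85 mm high. Origin at the centre of its underside. Leave alone.
- scoop: White plastic measuring cup, 68 mm across, 60 mm high. Origin at the centre of its underside. Leave alone.
- brush: Wooden dish brush with a round head, 220 mm long, 34 mm high, lying beyond the work, bristles down. Origin near its middle, on the counter. Leave alone.

How it is judged:
On the way:
1. the tin rolls (does not slide): it has turned about half-way over on its way (angle between tin's own z axis and vertical above 2.5 rad), for 0.05 s.
At the end, for the whole second after the job is handed in: The whole empty tin lies on its side over the mat: the centres of both its ends are within 32 mm of the mat's middle line across the ribs and within 123 mm of its middle along the ribs (so nothing overhangs an edge by more than about 3 mm); it is at rest and not touched (x of tin_mouth in the frame of mat between -0.123 and 0.123 m and y of tin_mouth in the frame of mat between -0.032 and 0.032 m and x of tin_base in the frame of mat between -0.123 and 0.123 m and y of tin_base in the frame of mat between -0.032 and 0.032 m and height (world z) of tin_center below 0.06 m and linear speed of tin below 0.02 m/s and angular speed of tin below 0.4 rad/s and contact force between the fingers and tin below 0.05 N).
It fails at once if the empty tin is lifted off the surface (height (world z) of tin_center above 0.068 m).
It fails at once if the empty tin is tipped up on end (angle between tin's own x axis and vertical below 1.3 rad or angle between tin's own x axis and vertical above 1.84 rad).
It fails at once if the fingers touch the empty tin low on its side instead of on top (fingertips lower than about 60 mm above the counter) (contact force between the fingers and tin above 0.5 N and height (world z) of the grasp point below 0.078 m).
It fails at once if any of the other things is moved by more than 15 mm (distance of any of spoon, lid, feeder, full_tin, scoop, brush from where it was at the start of the episode above 0.015 m).
It also fails if it takes over 72 s, if anything falls off the work surface, if the arm or the gripper's body presses on something with over 40 N, if the wrist force passes 120 N, or if a joint passes its speed limit or range.

ROBOT

A 6-joint arm with a two-finger parallel gripper is mounted at the origin on the work surface. World frame = base frame: x ahead of the robot, y to its left, z up, the work surface at z = 0. Lengths are in m, angles in rad, forces in N, time in s.
With the tool pointing down it reaches from about 0.275 to 0.85 m from the base axis. Payload 5.2 kg.
Tool frame: the origin (TCP) lies on the centre line of the jaws, within the pads' length; the fingertips stand 25 mm ahead of it and the grasp point (between the pads) lies 6 mm ahead of it; z points along the fingers, y is the line along which they close (so a half turn about z gives the same grasp; the last joint's range is limited). The gripper opens to 85 mm and grips with 20 to 120 N. Pads are 22 mm wide; open, the fingers measure 114 mm over their backs; the gripper's body (76 mm by 85 mm) begins 54 mm behind the grasp point. The pads swing forward as they close: fully open they stand 13 mm farther back than shut.
Start: joints at [-1.467, 0.259, 1.535, -0, 1.348, -0.203], TCP at [0.166, -0.524, 0.256] pointing down, gripper open.
Joint ranges: [-3.14, 3.14], [-0.91, 2.08], [0.19, 2.58], [-1.22, 4.36], [0.22, 2.71], [-3.12, 3.12]. Speed limits (rad/s): [2.57, 2.57, 3.14, 3.14, 3.14, 3.14].

INTERFACE

Orientations are given as a unit quaternion [w, x, y, z].
In Python, from workcell import manip gives the robot as it stands.
- The arm moves only by the tool move_arm, never from a script. Its argument "deltas" is text: rows parted by semicolons, each of 7 numbers parted by spaces: the shift along the tool's x, y, z normalised to -1 to 1, where 1 is 100 mm, then the turn, a rotation vector about the tool's x, y, z normalised to -1 to 1, where 1 is 360 degrees, then the opening, from 0 (shut) to 1 (fully open). In form: tx ty tz rx ry rz fingers; .... A call has 1 to 10 rows; each row shifts and turns the commanded pose from where the row before left it, along the tool's axes as they then stand; what a row does not reach is not made up. A row lasts 1/12 s, in which the tool goes at most 41.7 mm and 7.16 degrees, less where a joint would pass 70% of its speed; a pose out of reach is approached as far as the arm can. A call with a number of a shift or a turn outside -1 to 1 is refused whole. A call with a gripper value outside its range is refused whole. The fingers move at their own pace and stop on an object; "force" is the grip in N (left out, the last holds). Time passes only in rows, so rows that do not move let the fingers close. It gives the time, the measured TCP pose, the force, the opening and the grip force at its end, in the units of the state.
- manip.read_state(): the state, without advancing time (a new reading comes with each control period).
- manip.capture(name): name is "side" or "top"; returns a dict with "color" (400x640x3 uint8, blue, green, red), "camera_matrix" (3x3 intrinsics, pixels), "cam_to_world" (4x4, takes a point from camera to world coordinates). Camera axes: x right, y down, z forward; pixel columns grow to the right and rows downward; lengths in m; the calibration is good to about 2 mm. A picture is of the moment at which its call begins. There is no depth.
- manip.hand_in(): hands the job in; it is judged then, once.
Trained networks look in a picture, given as the dict that the camera call returned (one of the last four; its "shot" number tells which), for a name from the list of things; names that differ only in an ending like _2 or _b are one class to them, and where a whole thing is asked for, a point or a joint stands for the part that bears it (a point fixed in the world has none). Each returns a list of dicts, best first, with "conf" (0 to 1); they miss things now and then, are a little off and sometimes report something else, mostly with a low value. They report only what shows in the picture. A call takes as long as a camera call.
- manip.find_in(picture, name): "xyz" ([x, y, z] in m, in world coordinates, good to about 4 mm: the middle of the surface that is visible of it).
- manip.place_of(picture, name): "xyz" ([x, y, z] in m, in world coordinates, good to about 4 mm: a listed point, or the origin of a listed thing).
The state is a dict: "clock": time; "qpos": joint angles; "joint_velocities": joint speeds; "joint_torque": joint torques, N m; "ee_pos": TCP position; "tcp_rot": TCP orientation; "force": force on the tool from outside, world axes, zero at the start; "wrist_torque": the same for the moment, N m; "grip_width": finger opening in m; "grip_force": force on a finger pad.
Only numpy, scipy, OpenCV 4.12 (cv2) and the standard library are available. Lean on these libraries where they do the work, as an engineer would, in place of code of your own. Each camera call takes 0.05 s, during which the arm holds its last target. There are 200 camera calls.

## Working session

There is one attempt and no reset: what is moved stays moved. The work goes in short steps, Python scripts to look and compute and a tool call to move; the robot and the scene stay as the last step left them, time stands still between calls to the robot, and variables do not carry over. Pictures are saved under pics/ and viewed, at most 10 in all, crops included, and the job is handed in when it is done.

Besides the shell and the picture viewer there is one more tool, called after "Emit:" by a JSON object that holds its "fn" and its "kwargs", one argument or row to a line. move_arm: Moves the arm, as the interface text tells. Its arguments: {"type":"object","properties":{"deltas":{"type":"string"},"force":{"type":"number"}},"required":["deltas"]}

```bash
mkdir -p pics; cat > h.py <<'E'
from workcell import manip
import numpy as np, cv2
def look(names, cams=("top","side"), save=None):
    for c in cams:
        p=manip.capture(c)
        if save: cv2.imwrite(f"pics/{save}_{c}.png",p["color"])
        for n in names:
            r=manip.place_of(p,n)
            print(c,n,[(np.round(d["xyz"],4).tolist(),round(d["conf"],2)) for d in r[:2]])
    s=manip.read_state(); print(s["clock"],np.round(s["ee_pos"],4),np.round(s["tcp_rot"],4),np.round(s["force"],2),s["grip_width"])
E
python3 - <<'E'
from h import *
look(["tin_center","tin_mouth","tin_base","mat","spoon","lid","feeder","full_tin","scoop","brush"],save="a")
E
```

```text
top tin_center [([0.4811, -0.1277, 0.0498], 0.77)]
top tin_mouth [([0.5409, -0.131, 0.0515], 0.82)]
top tin_base [([0.4207, -0.1236, 0.0521], 0.62)]
top mat [([0.5041, 0.1115, -0.001], 0.93), ([0.4824, -0.1285, 0.0515], 0.6)]
top spoon [([0.6045, -0.1272, -0.0008], 0.47)]
top lid [([0.3493, -0.1258, -0.0], 0.73)]
top feeder [([0.6038, 0.4257, 0.0023], 0.87), ([0.602, -0.1306, 0.0011], 0.58)]
top full_tin [([0.4684, -0.3527, 0.0041], 0.82), ([0.5074, 0.1158, -0.0017], 0.74)]
top scoop [([0.3984, 0.4363, 0.0024], 0.78), ([0.789, 0.0892, 0.0006], 0.64)]
top brush []
side tin_center [([0.4777, -0.1315, 0.05], 0.64)]
side tin_mouth [([0.5392, -0.1317, 0.0485], 0.93)]
side tin_base [([0.4209, -0.1255, 0.0473], 0.66)]
side mat [([0.5098, 0.1131, -0.0008], 0.65)]
side spoon [([0.6031, -0.1238, 0.0005], 0.75)]
side lid [([0.3427, -0.1295, -0.0008], 0.64)]
side feeder [([0.6037, 0.4243, 0.0035], 0.66)]
side full_tin [([0.4681, -0.3537, 0.0021], 0.92)]
side scoop [([0.48, -0.1291, 0.0504], 0.72), ([0.3935, 0.4339, 0.0009], 0.63)]
side brush [([0.7915, 0.0927, 0.002], 0.64), ([0.4812, -0.129, 0.0474], 0.17)]
1.1 [ 0.1661 -0.5243  0.2563] [0.     0.9883 0.1528 0.    ] [-0.08 -0.77 -0.92] 0.08497461302889152
```

View pics/a_top.png

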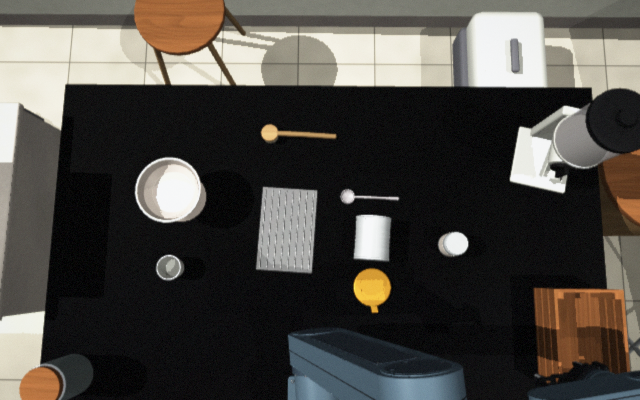

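View pics/a_side.png

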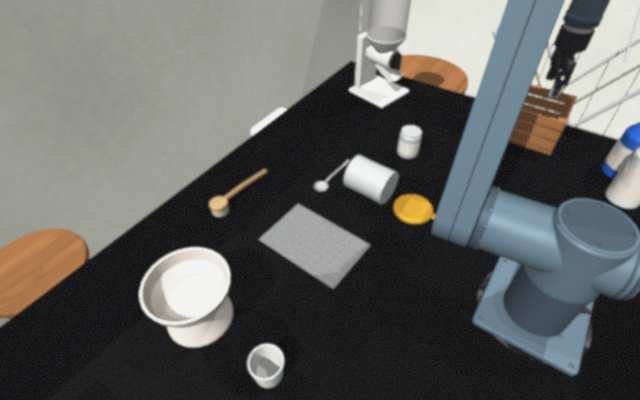

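The top view shows the tin at about (372,238), with the mat on its left at (287,230) and yawed about -4°. The spoon is at (370,197) and the lid at (372,287). The side view shows the same layout. I'll align the tool and go above the tin, with the fingers nearly shut.

Emit:
{"fn": "move_arm", "kwargs": {
  "deltas": "0 0 0 0 0 0.0145 0.12; 0 0 0 0 0 0.0145 0.12; 0 0 0 0 0 0.0145 0.12; 0 0 0 0 0 0.0145 0.12; 0.22 -0.29 0 0 0 0 0.12; 0.22 -0.29 0 0 0 0 0.12; 0.22 -0.29 0 0 0 0 0.12; 0.22 -0.29 0 0 0 0 0.12; 0.22 -0.29 0 0 0 0 0.12; 0.22 -0.29 0 0 0 0 0.12",
  "force": 30
}}

```text
clock: 1.93
ee_pos: [0.3087, -0.3568, 0.2565]
tcp_rot: [0.0, 1.0, -0.029, 0.0]
force: [1.1, -0.2, 0.2]
grip_width: 0.0101
grip_force: 0.0
```

```bash
python3 - <<'E'
from h import *
for i in range(3): look(["tin_center","tin_mouth","tin_base","mat"])
p=manip.capture("top"); K=p["camera_matrix"]; T=p["cam_to_world"]
def w(u,v,z=.002):
    d=T[:3,:3]@np.linalg.solve(K,[u,v,1]); return T[:3,3]+d*(z-T[2,3])/d[2]
c=[w(*a)[:2] for a in [(264,187),(317,190),(312,272),(257,269)]]; print(np.round(c,3))
for a,b in((3,0),(2,1)):
    d=c[b]-c[a];print(np.degrees(np.arctan2(d[1],d[0])))
E
```

```text
top tin_center [([0.4843, -0.1294, 0.0502], 0.79)]
top tin_mouth [([0.5422, -0.1315, 0.0513], 0.91)]
top tin_base [([0.4181, -0.1232, 0.0541], 0.69)]
top mat [([0.505, 0.1129, -0.0015], 0.87), ([0.6038, -0.1284, 0.0008], 0.48)]
side tin_center [([0.4824, -0.129, 0.0483], 0.68)]
side tin_mouth [([0.5104, 0.1106, -0.0023], 0.74), ([0.54, -0.1329, 0.0484], 0.7)]
side tin_base [([0.4213, -0.1259, 0.0497], 0.96)]
side mat [([0.5091, 0.1113, 0.0001], 0.72), ([0.4707, -0.3532, -0.0011], 0.72)]
2.4333 [ 0.3072 -0.3592  0.2562] [-0.000e+00  9.996e-01 -2.980e-02 -1.000e-04] [-0.58 -0.46 -0.54] 0.01023411474064836
top tin_center [([0.4822, -0.1244, 0.0532], 0.72)]
top tin_mouth [([0.6021, 0.4247, 0.0002], 0.63), ([0.5423, -0.1342, 0.0504], 0.6)]
top tin_base [([0.4182, -0.1231, 0.052], 0.94)]
top mat [([0.5049, 0.113, -0.0018], 0.89)]
side tin_center [([0.4828, -0.1261, 0.0509], 0.62)]
side tin_mouth [([0.5401, -0.1338, 0.05], 0.64)]
side tin_base [([0.4195, -0.1256, 0.047], 0.85)]
side mat [([0.5096, 0.1107, -0.0031], 0.69)]
2.9333 [ 0.3079 -0.3582  0.2563] [-0.      0.9996 -0.0288  0.    ] [-0.31  1.19  0.38] 0.009988225260438173
top tin_center [([0.4824, -0.1272, 0.0491], 0.72)]
top tin_mouth [([0.5399, -0.1295, 0.0501], 0.9)]
top tin_base [([0.4172, -0.1219, 0.0517], 0.94)]
top mat [([0.5061, 0.1116, -0.0021], 0.55)]
side tin_center [([0.48, -0.1281, 0.0489], 0.65)]
side tin_mouth [([0.5387, -0.1347, 0.046], 0.88)]
side tin_base [([0.419, -0.1255, 0.0472], 0.77)]
side mat [([0.5112, 0.1106, -0.0023], 0.8)]
3.4333 [ 0.3079 -0.3582  0.2563] [-0.      0.9996 -0.0288 -0.    ] [0.14 0.3  0.02] 0.010223080263843679
[[0.633 0.183]
 [0.625 0.027]
 [0.387 0.039]
 [0.394 0.197]]
-3.4594663914395953
-3.0073564723371
```

Emit:
{"fn": "move_arm", "kwargs": {
  "deltas": "0.228 -0.317 0 0 0 0 0.12; 0.228 -0.317 0 0 0 0 0.12; 0.228 -0.317 0 0 0 0 0.12; 0.228 -0.317 0 0 0 0 0.12; 0.228 -0.317 0 0 0 0 0.12; 0.228 -0.317 0 0 0 0 0.12; 0.228 -0.317 0 0 0 0 0.12; 0 0 0.35 0 0 0 0.12; 0 0 0.35 0 0 0 0.12; 0 0 0.35 0 0 0 0.12"
}}

```text
clock: 4.32
ee_pos: [0.481, -0.1449, 0.1507]
tcp_rot: [0.001, 1.0, -0.027, 0.001]
force: [1.4, 0.0, 0.7]
grip_width: 0.0103
grip_force: 0.0
```

Emit:
{"fn": "move_arm", "kwargs": {
  "deltas": "0 0 0.1 0 0 0 0.12; 0 0 0.1 0 0 0 0.12; 0 0 0.02 0 0 0 0.12; 0 0 0 0 0 0 0.12; 0 0 0 0 0 0 0.12"
}}

```text
clock: 4.73
ee_pos: [0.4811, -0.1468, 0.1309]
tcp_rot: [0.001, 1.0, -0.029, 0.001]
force: [-0.2, 0.1, -0.0]
grip_width: 0.01
grip_force: 0.0
```

Emit:
{"fn": "move_arm", "kwargs": {
  "deltas": "0 0 0.03 0 0 0 0.12; 0 0 0.03 0 0 0 0.12; 0 0 0 0 0 0 0.12; 0 0 0 0 0 0 0.12"
}}

```text
clock: 5.07
ee_pos: [0.48, -0.1459, 0.1235]
tcp_rot: [0.0, 1.0, -0.029, 0.0]
force: [-0.3, -0.1, 0.1]
grip_width: 0.0105
grip_force: 0.0
```

Emit:
{"fn": "move_arm", "kwargs": {
  "deltas": "0 0 0.01 0 0 0 0.12; 0 0 0.01 0 0 0 0.12; 0 0 0 0 0 0 0.12; 0 0 0 0 0 0 0.12"
}}

```text
clock: 5.4
ee_pos: [0.4804, -0.1464, 0.1224]
tcp_rot: [0.001, 1.0, -0.029, 0.001]
force: [-3.3, -0.4, 8.1]
grip_width: 0.0102
grip_force: 4.2
```

Emit:
{"fn": "move_arm", "kwargs": {
  "deltas": "0 -0.03 0 0 0 0 0.12; 0 -0.06 0 0 0 0 0.12; 0 -0.09 0 0 0 0 0.12; 0 -0.1 0 0 0 0 0.12; 0 -0.1 0 0 0 0 0.12; 0 -0.1 0 0 0 0 0.12; 0 -0.08 0 0 0 0 0.12; 0 -0.06 0 0 0 0 0.12; 0 -0.03 0 0 0 0 0.12; 0 0 0 0 0 0 0.12"
}}

```text
clock: 6.23
ee_pos: [0.4845, -0.0806, 0.1228]
tcp_rot: [0.0, 1.0, -0.028, 0.001]
force: [-2.4, 0.3, 10.6]
grip_width: 0.0103
grip_force: 5.3
```

```bash
python3 - <<'E'
from h import *
look(["tin_center","tin_mouth","tin_base"])
look(["tin_center"])
E
```

```text
top tin_center [([0.4859, -0.093, 0.0487], 0.95)]
top tin_mouth []
top tin_base [([0.4236, -0.0903, 0.0516], 0.88)]
side tin_center [([0.4796, -0.0986, 0.051], 0.6)]
side tin_mouth [([0.5424, -0.1006, 0.0484], 0.76)]
side tin_base [([0.4226, -0.0932, 0.046], 0.6)]
6.6333 [ 0.4845 -0.0813  0.1228] [ 5.000e-04  9.996e-01 -2.870e-02  1.100e-03] [-2.    0.38 11.39] 0.009982018815743086
top tin_center [([0.4869, -0.0962, 0.05], 0.63)]
side tin_center [([0.4847, -0.0957, 0.0475], 0.57)]
6.8333 [ 0.4845 -0.0813  0.1228] [ 5.000e-04  9.996e-01 -2.870e-02  1.100e-03] [-2.41  0.74 10.92] 0.010243733535685312
```

Emit:
{"fn": "move_arm", "kwargs": {
  "deltas": "0 0 -0.15 0 0 0 0.12; 0 0.17 0 0 0 0 0.12; 0 0.17 0 0 0 0 0.12; 0 0 0.1 0 0 0 0.12; 0 0 0.03 0 0 0 0.12; 0 0 0.018 0 0 0 0.12; 0 0 0 0 0 0 0.12; 0 0 0 0 0 0 0.12"
}}

```text
clock: 7.5
ee_pos: [0.4818, -0.1145, 0.1221]
tcp_rot: [0.0, 1.0, -0.029, -0.0]
force: [-2.4, -1.0, 10.1]
grip_width: 0.0103
grip_force: 5.2
```

Emit:
{"fn": "move_arm", "kwargs": {
  "deltas": "0 -0.03 0 0 0 0 0.12; 0 -0.06 0 0 0 0 0.12; 0 -0.09 0 0 0 0 0.12; 0 -0.1 0 0 0 0 0.12; 0 -0.1 0 0 0 0 0.12; 0 -0.1 0 0 0 0 0.12; 0 -0.1 0 0 0 0 0.12; 0 -0.07 0 0 0 0 0.12; 0 -0.03 0 0 0 0 0.12; 0 0 0 0 0 0 0.12"
}}

```text
clock: 8.33
ee_pos: [0.4862, -0.0455, 0.1227]
tcp_rot: [-0.0, 1.0, -0.028, 0.001]
force: [-3.2, 0.7, 13.5]
grip_width: 0.01
grip_force: 7.1
```

```bash
python3 - <<'E'
from h import *
look(["tin_center","tin_mouth","tin_base"])
look(["tin_center"])
E
```

```text
top tin_center [([0.4854, -0.0554, 0.0518], 0.6)]
top tin_mouth []
top tin_base [([0.4244, -0.0549, 0.0526], 0.85)]
side tin_center [([0.4852, -0.0636, 0.048], 0.74), ([0.4801, -0.0619, 0.0469], 0.74)]
side tin_mouth [([0.544, -0.0643, 0.045], 0.88)]
side tin_base [([0.4254, -0.0561, 0.0494], 0.58)]
8.7333 [ 0.4861 -0.0462  0.1227] [ 1.000e-04  9.996e-01 -2.850e-02  7.000e-04] [-3.17  0.59 14.56] 0.010258297279317777
top tin_center []
side tin_center [([0.4865, -0.0611, 0.0477], 0.58)]
8.9333 [ 0.4861 -0.0462  0.1227] [ 1.000e-04  9.996e-01 -2.850e-02  7.000e-04] [-1.71  1.28 14.21] 0.009950275418053368
```

Emit:
{"fn": "move_arm", "kwargs": {
  "deltas": "0 0 -0.15 0 0 0 0.12; 0 0.17 0 0 0 0 0.12; 0 0.17 0 0 0 0 0.12; 0 0 0.1 0 0 0 0.12; 0 0 0.03 0 0 0 0.12; 0 0 0.014 0 0 0 0.12; 0 0 0 0 0 0 0.12; 0 0 0 0 0 0 0.12"
}}

```text
clock: 9.6
ee_pos: [0.4833, -0.0799, 0.1221]
tcp_rot: [-0.0, 1.0, -0.029, -0.001]
force: [-2.6, -0.1, 8.8]
grip_width: 0.0101
grip_force: 4.4
```

Emit:
{"fn": "move_arm", "kwargs": {
  "deltas": "0 -0.03 0 0 0 0 0.12; 0 -0.06 0 0 0 0 0.12; 0 -0.09 0 0 0 0 0.12; 0 -0.1 0 0 0 0 0.12; 0 -0.1 0 0 0 0 0.12; 0 -0.1 0 0 0 0 0.12; 0 -0.1 0 0 0 0 0.12; 0 -0.07 0 0 0 0 0.12; 0 -0.03 0 0 0 0 0.12; 0 0 0 0 0 0 0.12"
}}

```text
clock: 10.43
ee_pos: [0.4877, -0.0111, 0.1228]
tcp_rot: [-0.0, 1.0, -0.028, 0.0]
force: [-1.8, 0.5, 12.2]
grip_width: 0.0104
grip_force: 6.6
```

```bash
python3 - <<'E'
from h import *
look(["tin_center","tin_mouth","tin_base","mat"])
look(["tin_center","tin_base"])
E
```

```text
top tin_center []
top tin_mouth []
top tin_base [([0.4269, -0.0187, 0.0503], 0.95)]
top mat [([0.5054, 0.1135, -0.0], 0.86)]
side tin_center [([0.4863, -0.0282, 0.0513], 0.98)]
side tin_mouth [([0.5441, -0.0298, 0.0485], 0.7)]
side tin_base [([0.4256, -0.022, 0.0439], 0.69), ([0.3428, -0.1311, -0.002], 0.66)]
side mat [([0.5074, 0.1107, -0.0018], 0.64)]
10.9333 [ 0.4876 -0.0118  0.1228] [-2.000e-04  9.996e-01 -2.840e-02  2.000e-04] [-1.94  0.94 13.41] 0.0100018893636625
top tin_center []
top tin_base [([0.4271, -0.0184, 0.0508], 0.89)]
side tin_center [([0.4858, -0.0276, 0.0532], 0.82)]
side tin_base [([0.4253, -0.0232, 0.0474], 0.67)]
11.2333 [ 0.4877 -0.0118  0.1228] [-2.000e-04  9.996e-01 -2.850e-02  2.000e-04] [-3.13  0.09 12.02] 0.010137997173260025
```

Emit:
{"fn": "move_arm", "kwargs": {
  "deltas": "0 0 -0.15 0 0 0 0.12; 0 0.17 0 0 0 0 0.12; 0 0.17 0 0 0 0 0.12; 0 0 0.1 0 0 0 0.12; 0 0 0.03 0 0 0 0.12; 0 0 0.018 0 0 0 0.12; 0 0 0 0 0 0 0.12; 0 0 0 0 0 0 0.12"
}}

```text
clock: 11.9
ee_pos: [0.4849, -0.0457, 0.122]
tcp_rot: [-0.0, 1.0, -0.028, -0.001]
force: [-2.7, -0.0, 8.0]
grip_width: 0.0102
grip_force: 4.0
```

Emit:
{"fn": "move_arm", "kwargs": {
  "deltas": "0 -0.03 0 0 0 0 0.12; 0 -0.06 0 0 0 0 0.12; 0 -0.09 0 0 0 0 0.12; 0 -0.1 0 0 0 0 0.12; 0 -0.1 0 0 0 0 0.12; 0 -0.1 0 0 0 0 0.12; 0 -0.1 0 0 0 0 0.12; 0 -0.07 0 0 0 0 0.12; 0 -0.03 0 0 0 0 0.12; 0 0 0 0 0 0 0.12"
}}

```text
clock: 12.73
ee_pos: [0.4892, 0.0231, 0.1228]
tcp_rot: [-0.0, 1.0, -0.028, -0.0]
force: [-2.8, 0.9, 12.6]
grip_width: 0.0101
grip_force: 6.6
```

Emit:
{"fn": "move_arm", "kwargs": {
  "deltas": "0 0 -0.15 0 0 0 0.12; 0 0.12 0 0 0 0 0.12; 0 0.12 0 0 0 0 0.12; 0 0 0.1 0 0 0 0.12; 0 0 0.03 0 0 0 0.12; 0 0 0.018 0 0 0 0.12; 0 0 0 0 0 0 0.12; 0 0 0 0 0 0 0.12"
}}

```text
clock: 13.4
ee_pos: [0.4878, -0.0032, 0.1228]
tcp_rot: [-0.0, 1.0, -0.029, -0.001]
force: [-4.6, 0.0, 16.5]
grip_width: 0.0103
grip_force: 7.9
```

```bash
python3 - <<'E'
from h import *
look(["tin_center","tin_mouth","tin_base","mat"])
look(["tin_center","tin_base"],save="b")
E
```

```text
top tin_center [([0.4908, 0.0095, 0.0507], 0.93)]
top tin_mouth [([0.3465, -0.1246, 0.0012], 0.24)]
top tin_base [([0.4317, 0.0141, 0.0507], 0.58)]
top mat [([0.5043, 0.1128, -0.0014], 0.68)]
side tin_center [([0.4878, 0.0088, 0.05], 0.85)]
side tin_mouth [([0.549, 0.0082, 0.0459], 0.89)]
side tin_base [([0.4284, 0.0126, 0.0464], 0.72)]
side mat [([0.5094, 0.1111, -0.0017], 0.95)]
13.9 [ 0.4878 -0.0031  0.1228] [-1.000e-04  9.996e-01 -2.910e-02 -5.000e-04] [-4.23  0.15 17.12] 0.01032803636698764
top tin_center [([0.4908, 0.011, 0.0526], 0.96)]
top tin_base [([0.4274, 0.0145, 0.0515], 0.96)]
side tin_center [([0.4899, 0.0102, 0.0503], 0.82), ([0.4688, -0.3533, 0.0034], 0.29)]
side tin_base [([0.4295, 0.0147, 0.0492], 0.82)]
14.2 [ 0.4878 -0.0031  0.1228] [-1.000e-04  9.996e-01 -2.910e-02 -5.000e-04] [-4.97 -0.17 15.48] 0.009999582617678228
```

Emit:
{"fn": "move_arm", "kwargs": {
  "deltas": "0 -0.02 -0.004 0 0 0 0.12; 0 -0.04 0 0 0 0 0.12; 0 -0.03 0 0 0 0 0.12; 0 -0.01 0 0 0 0 0.12; 0 0 0 0 0 0 0.12; 0 0 -0.15 0 0 0 0.12; 0 0.13 0 0 0 0 0.16; 0 0 0 0 0 0 0.16; 0 0 0.12 0 0 0 0.16; 0 0 0 0 0 0 0.16"
}}

```text
clock: 15.03
ee_pos: [0.4862, -0.0056, 0.1233]
tcp_rot: [-0.001, 1.0, -0.029, -0.002]
force: [-0.7, 0.2, 0.7]
grip_width: 0.0135
grip_force: 0.0
```

```bash
python3 - <<'E'
from h import *
look(["tin_center","tin_mouth","tin_base"])
look(["tin_center","tin_base"])
E
```

```text
top tin_center [([0.49, 0.0149, 0.0519], 0.61)]
top tin_mouth []
top tin_base [([0.4276, 0.0204, 0.0503], 0.65)]
side tin_center [([0.4886, 0.0166, 0.048], 0.84), ([0.4305, 0.0199, 0.0482], 0.61)]
side tin_mouth [([0.546, 0.0112, 0.0495], 0.68)]
side tin_base [([0.4301, 0.0202, 0.0489], 0.59)]
15.4333 [ 0.4883 -0.006   0.1261] [ 0.000e+00  9.996e-01 -2.870e-02  2.000e-04] [-0.4  -0.12 -0.86] 0.01360262459712035
top tin_center [([0.4927, 0.0167, 0.0493], 0.85), ([0.4288, 0.0217, 0.0492], 0.48)]
top tin_base [([0.4308, 0.0209, 0.0519], 0.85)]
side tin_center [([0.4863, 0.0155, 0.0518], 0.85), ([0.3437, -0.1289, -0.0005], 0.73)]
side tin_base [([0.4297, 0.0181, 0.0472], 0.67), ([0.5994, 0.4207, 0.002], 0.55)]
15.7333 [ 0.4882 -0.0061  0.126 ] [ 0.000e+00  9.996e-01 -2.880e-02  1.000e-04] [ 1.14  1.43 -0.73] 0.013748833484324902
```

Emit:
{"fn": "move_arm", "kwargs": {
  "deltas": "0 -0.015 0.02 0 0 0 0.16; 0 0 0.014 0 0 0 0.16; 0 0 0.01 0 0 0 0.16; 0 0 0 0 0 0 0.16; 0 0 0 0 0 0 0.16"
}}

```text
clock: 16.15
ee_pos: [0.4884, -0.0048, 0.1224]
tcp_rot: [0.0, 1.0, -0.029, 0.0]
force: [-2.3, -0.5, 8.8]
grip_width: 0.0137
grip_force: 4.4
```

Emit:
{"fn": "move_arm", "kwargs": {
  "deltas": "0 -0.03 0 0 0 0 0.16; 0 -0.05 -0.001 0 0 0 0.16; 0 -0.08 -0.008 0 0 0 0.16; 0 -0.1 -0.008 0 0 0 0.16; 0 -0.1 -0.007 0 0 0 0.16; 0 -0.1 -0.007 0 0 0 0.16; 0 -0.1 -0.003 0 0 0 0.16; 0 -0.1 0.002 0 0 0 0.16; 0 -0.06 0.005 0 0 0 0.16; 0 -0.03 0.004 0 0 0 0.16"
}}

```text
clock: 16.98
ee_pos: [0.4933, 0.0713, 0.125]
tcp_rot: [-0.0, 1.0, -0.028, 0.001]
force: [-1.5, 1.6, 9.6]
grip_width: 0.0137
grip_force: 5.1
```

```bash
python3 - <<'E'
from h import *
look(["tin_center","tin_mouth","tin_base"])
look(["tin_center","tin_base"],save="c")
E
```

```text
top tin_center [([0.4914, 0.0561, 0.0531], 0.92)]
top tin_mouth []
top tin_base [([0.4295, 0.0594, 0.052], 0.95)]
side tin_center [([0.788, 0.0953, 0.0026], 0.71), ([0.4937, 0.0525, 0.0508], 0.63)]
side tin_mouth [([0.5491, 0.0462, 0.0481], 0.77), ([0.4303, 0.0555, 0.0521], 0.33)]
side tin_base [([0.4324, 0.0538, 0.0515], 0.97)]
17.3833 [0.4933 0.0706 0.1251] [-2.000e-04  9.996e-01 -2.870e-02  1.200e-03] [-2.29  1.73 10.69] 0.01355967009229233
top tin_center [([0.4943, 0.0567, 0.0563], 0.64)]
top tin_base [([0.4335, 0.0581, 0.0531], 0.93)]
side tin_center [([0.4931, 0.0516, 0.0528], 0.73)]
side tin_base [([0.4308, 0.0599, 0.0522], 0.81)]
17.6833 [0.4933 0.0706 0.1251] [-2.000e-04  9.996e-01 -2.880e-02  1.100e-03] [-0.78  1.86 10.44] 0.013719646542580637
```

Emit:
{"fn": "move_arm", "kwargs": {
  "deltas": "0 0 -0.15 0 0 0 0.16; 0 0.19 0 0 0 0 0.16; 0 0.185 0 0 0 0 0.16; 0 0 0.1 0 0 0 0.16; 0 0 0.03 0 0 0 0.16; 0 0 0.015 0 0 0 0.16; 0 0 0 0 0 0 0.16; 0 0 0 0 0 0 0.16"
}}

```text
clock: 18.35
ee_pos: [0.4902, 0.0334, 0.1245]
tcp_rot: [0.0, 1.0, -0.029, -0.0]
force: [-2.4, -0.4, 6.7]
grip_width: 0.0133
grip_force: 3.5
```

```bash
python3 - <<'E'
from h import *
look(["tin_center","tin_mouth","tin_base"])
E
```

```text
top tin_center [([0.4948, 0.0574, 0.0528], 0.87)]
top tin_mouth []
top tin_base [([0.4314, 0.0597, 0.0541], 0.89)]
side tin_center [([0.4938, 0.0552, 0.0511], 0.66)]
side tin_mouth [([0.5475, 0.0508, 0.0484], 0.66)]
side tin_base [([0.4344, 0.0597, 0.0538], 0.69)]
18.75 [0.4902 0.0336 0.1245] [ 0.000e+00  9.996e-01 -2.840e-02 -1.000e-04] [-1.57 -0.84  6.3 ] 0.013753051416430961
```

Emit:
{"fn": "move_arm", "kwargs": {
  "deltas": "0 -0.04 0.003 0 0 0 0.16; 0 -0.07 -0.006 0 0 0 0.16; 0 -0.1 -0.004 0 0 0 0.16; 0 -0.1 0.004 0 0 0 0.16; 0 -0.1 0.005 0 0 0 0.16; 0 -0.1 -0.007 0 0 0 0.16; 0 -0.1 -0.002 0 0 0 0.16; 0 -0.08 0.002 0 0 0 0.16; 0 -0.05 0.004 0 0 0 0.16; 0 -0.02 0.003 0 0 0 0.16"
}}

```text
clock: 19.58
ee_pos: [0.4951, 0.1106, 0.1251]
tcp_rot: [-0.0, 1.0, -0.028, 0.001]
force: [-3.2, 0.5, 13.0]
grip_width: 0.0137
grip_force: 6.4
```

```bash
python3 - <<'E'
from h import *
look(["tin_center","tin_mouth","tin_base"])
look(["tin_center","tin_base"])
E
```

```text
top tin_center [([0.4961, 0.0962, 0.0558], 0.7)]
top tin_mouth [([0.5536, 0.0909, 0.0553], 0.6)]
top tin_base [([0.4356, 0.0993, 0.0528], 0.77)]
side tin_center [([0.4913, 0.0937, 0.0478], 0.87), ([0.3417, -0.129, -0.0018], 0.16)]
side tin_mouth [([0.5522, 0.091, 0.0486], 0.83)]
side tin_base [([0.4352, 0.0967, 0.0496], 0.72)]
19.9833 [0.4951 0.1099 0.1251] [-4.000e-04  9.996e-01 -2.850e-02  8.000e-04] [-1.97  0.58 12.21] 0.013673778017823714
top tin_center [([0.4986, 0.0942, 0.0525], 0.74)]
top tin_base [([0.4361, 0.0978, 0.054], 0.71)]
side tin_center [([0.4946, 0.0905, 0.0499], 0.55)]
side tin_base [([0.4364, 0.0999, 0.0512], 0.6)]
20.2833 [0.4951 0.1099 0.1252] [-4.000e-04  9.996e-01 -2.850e-02  8.000e-04] [-1.98  1.1  10.78] 0.013601721901433219
```

Emit:
{"fn": "move_arm", "kwargs": {
  "deltas": "0 0 -0.15 0 0 0 0.16; 0 0.15 0 0 0 0 0.16; 0 0.15 0 0 0 0 0.16; 0 0 0.1 0 0 0 0.16; 0 0 0.03 0 0 0 0.16; 0 0 0.017 0 0 0 0.16; 0 0 0 0 0 0 0.16; 0 0 0 0 0 0 0.16"
}}

```text
clock: 20.95
ee_pos: [0.4929, 0.0798, 0.1251]
tcp_rot: [-0.0, 1.0, -0.029, -0.0]
force: [-4.6, -0.7, 15.1]
grip_width: 0.0137
grip_force: 7.0
```

Emit:
{"fn": "move_arm", "kwargs": {
  "deltas": "0 -0.04 -0.003 0 0 0 0.16; 0 -0.06 -0.003 0 0 0 0.16; 0 -0.08 -0.001 0 0 0 0.16; 0 -0.08 0.001 0 0 0 0.16; 0 -0.07 0.003 0 0 0 0.16; 0 -0.05 0.003 0 0 0 0.16; 0 -0.02 0 0 0 0 0.16; 0 0 0 0 0 0 0.16; 0 0 0 0 0 0 0.16"
}}

```text
clock: 21.7
ee_pos: [0.4954, 0.12, 0.1251]
tcp_rot: [-0.0, 1.0, -0.028, 0.0]
force: [-2.8, -0.8, 12.1]
grip_width: 0.0138
grip_force: 6.4
```

Emit:
{"fn": "move_arm", "kwargs": {
  "deltas": "0 0 -0.1 0 0 0 0.16; 0 0 -0.2 0 0 0 0.16; 0 0 -0.3 0 0 0 0.16; 0 0.3 -0.2 0 0 0 0.16; 0 0.4 0 0 0 0 0.16; 0 0.4 0 0 0 0 0.16; 0 0.4 0 0 0 0 0.16; 0 0.3 0 0 0 0 0.16; 0 0 0 0 0 0 0.16; 0 0 0 0 0 0 0.16"
}}

```text
clock: 22.53
ee_pos: [0.4847, -0.0616, 0.2039]
tcp_rot: [-0.001, 1.0, -0.03, -0.001]
force: [-0.4, 0.4, -0.2]
grip_width: 0.0138
grip_force: 0.0
```

```bash
python3 - <<'E'
from h import *
look(["tin_center","tin_mouth","tin_base","mat","spoon","lid"],save="d")
look(["tin_center","tin_mouth","tin_base"])
E
```

```text
top tin_center [([0.4948, 0.115, 0.0555], 0.89)]
top tin_mouth [([0.5557, 0.1116, 0.053], 0.86)]
top tin_base [([0.4331, 0.1208, 0.0537], 0.58)]
top mat []
top spoon []
top lid [([0.3503, -0.1265, 0.0042], 0.55)]
side tin_center [([0.4923, 0.1124, 0.0511], 0.9)]
side tin_mouth [([0.5529, 0.11, 0.0492], 0.61), ([0.4674, -0.3526, 0.0017], 0.35)]
side tin_base [([0.4373, 0.1169, 0.0521], 0.67), ([0.5547, 0.1098, 0.0512], 0.49)]
side mat [([0.5092, 0.1134, -0.0018], 0.71), ([0.398, 0.4344, 0.0003], 0.56)]
side spoon [([0.6049, -0.1242, 0.0015], 0.74)]
side lid [([0.3457, -0.1302, -0.0025], 0.7), ([0.5085, 0.1103, -0.0013], 0.43)]
23.2333 [ 0.485  -0.0609  0.2044] [ 0.      0.9996 -0.0287  0.    ] [-0.21  0.16 -0.9 ] 0.013536354397153023
top tin_center [([0.4964, 0.1164, 0.0551], 0.76)]
top tin_mouth [([0.5569, 0.1103, 0.051], 0.81)]
top tin_base [([0.4335, 0.1192, 0.0543], 0.56)]
side tin_center [([0.4958, 0.1139, 0.0526], 0.6)]
side tin_mouth [([0.5542, 0.1098, 0.052], 0.61)]
side tin_base [([0.436, 0.1166, 0.0487], 0.59)]
23.6333 [ 0.4849 -0.0611  0.2044] [-0.      0.9996 -0.0289 -0.    ] [-0.08 -0.28 -0.68] 0.01378883298525653
```

View pics/d_top.png

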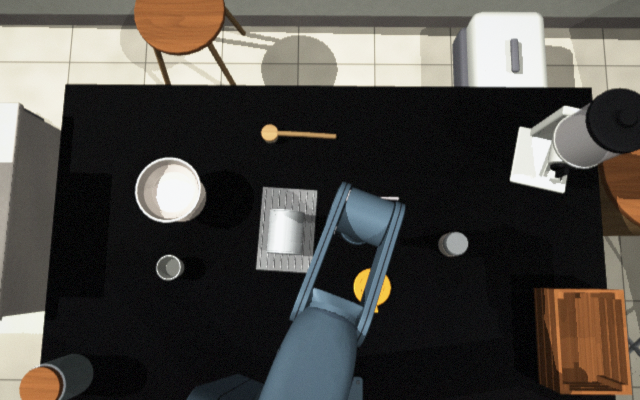

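The tin sits centred on the mat at about (286,230), with its y about 2 mm off the middle and its ends well inside. It is at rest, and the hand is clear.

```bash
python3 -c "
from workcell import manip
print(manip.hand_in())"
```

```text
the job is handed in; nothing more can be done
None
```

I rolled the tin onto the draining mat and handed the job in at about 24 s: it lies at rest in about the middle, both ends well inside the edges by the last camera check, and the hand is clear; the hand-in returned no verdict.

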